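Power-cycle the hung show drive through its push-push hatch

ROBOT

A 7-joint arm with a two-finger parallel gripper is mounted at the origin on the work surface. World frame = base frame: x ahead of the robot, y to its left, z up, the work surface at z = 0. Lengths are in m, angles in rad, forces in N, time in s.
With the tool pointing down it reaches from about 0.4 to 0.875 m from the base axis. Payload 19.3 kg.
Tool frame: the origin (TCP) lies midway between the tips of the shut fingers; the grasp point (between the pads) lies 19 mm behind it; z points along the fingers, y is the direction in which the jaws open and shut (so a half turn about z gives the same grasp; the last joint's range is limited). The gripper opens to 85 mm and grips with 20 to 120 N. Pads are 22 mm wide; open, the fingers measure 114 mm over their backs; the gripper's body (76 mm by 85 mm) begins 54 mm behind the grasp point. The pads swing forward as they close: fully open they stand 13 mm farther back than shut.
Start: joints at [1.082, 0.521, -0.036, 1.599, 0.021, 1.021, -0.113], TCP at [0.254, -0.571, 0.204] pointing down, gripper open.
Joint ranges: [-2.91, 2.91], [-0.3, 2.13], [-1.5, 1.42], [0.17, 2.43], [-1.26, 4.41], [0.16, 1.93], [-2.52, 2.52]. Speed limits (rad/s): [1.89, 1.89, 2.39, 2.39, 3.01, 3.01, 3.01].

INTERFACE

Orientations are given as [roll, pitch, yaw] about the fixed x, y, z axes, in that order (R = Rz(yaw) Ry(pitch) Rx(roll)).
In Python, from workcell import bot gives the robot as it stands.
- The arm moves only by the tool servo_tool, never from a script. Its argument "plan" is a list of rows, each a list of 5 numbers: the shift along the world's x, y, z in mm, then the turn about the world's z in rad, then the gripper's target within -1 to 1 (shut at 1, half-way at 0, fully open at -1). In form: [[tx, ty, tz, yaw, jaw], ...]. A call has exactly 10 rows; each row is the pose to reach, as a shift and turn from the pose commanded when the call began; what a row does not reach only later rows make up. A row lasts 1/12 s, in which the tool goes at most 41.7 mm and 7.16 degrees, less where a joint would pass 70% of its speed; a pose out of reach is approached as far as the arm can. A call with a gripper value outside its range is refused whole. The fingers move at their own pace and stop on an object; "squeeze" is the grip in N (left out, the last holds). Time passes only in rows, so rows that repeat a pose let the fingers close, or fill a call up. It gives the time, the measured TCP pose, the force and the opening at its end, in the units of the state.
- bot.observe(): the state, without advancing time (a new reading comes with each control period).
- bot.grab_frame(name): name is "side" or "top"; returns the picture (384x512x3 uint8, blue, green, red); there is no depth.
- bot.calibration(name): a dict with "fx", "fy", "cx", "cy" (pixels), "k1" (the pictures are not rectified: a ray, as slopes to the right and down, at radius r is drawn at 1 + k1 r^2 times it, then the intrinsics apply), "T" (4x4, takes a point from camera to world coordinates). Camera axes: x right, y down, z forward; pixel columns grow to the right and rows downward; lengths in m; the calibration is good to about 2 mm. A picture is of the moment at which its call begins. calibration takes no time and is no camera call.
- bot.job_done(): hands the job in, once; it reports no verdict.
The state is a dict: "clock": time; "qpos": joint angles; "qd": joint speeds; "joint_efforts": joint torques, N m; "position": TCP position; "tool_rot": TCP orientation; "force": force on the tool from outside, world axes, zero at the start; "moment": the same for the moment, N m; "grip_width": finger opening in m.
Only numpy, scipy, OpenCV 4.12 (cv2) and the standard library are available. Lean on these libraries where they do the work, as an engineer would, in place of code of your own. Each camera call takes 0.05 s, during which the arm holds its last target.

TASK

The show drive under the wide hatch has hung and needs a power cycle: press the wide hatch at its thumb pad once, so that it springs fully open, and then press it down again until it stays latched shut by itself. Leave the narrow hatch shut.

Things in the scene. Friction and masses are not known exactly. Their poses are not given: they have to be found in the camera images.
- wide_hatch_pad (a point): Middle of the round black thumb pad (22 mm across) on top of the wide hatch: an aluminium lid 105 mm wide, 115 mm front to hinge, 12 mm thick, on a dark steel dock 125 wide, 140 deep, 75 mm tall, fixed to the bench. The pad is 20 mm from the lid's free front edge, 95 mm from the hinge, 89 mm above the bench when shut. x points to the hinge, z out of the top face; both tilt with the lid.
- wide_hatch (a joint): Wide hatch's hinge, rad: 0 latched shut, 0.5 sprung fully open (pad 44 mm higher, 17 mm nearer the hinge), -0.11 hard stop (pad 10 mm below shut). Press the pad 8 mm or more below its shut height and let go: it springs open in 0.5 s. Then press straight down where the pad was when shut, 8 mm or more below shut, let go: it stays latched. 2 to 4 N; the hard stop is fine.
- narrow_hatch_pad (a point): Middle of the round black thumb pad (22 mm across) on top of the narrow hatch: an aluminium lid 55 mm wide, 115 mm front to hinge, 12 mm thick, on a dark steel dock 75 wide, 140 deep, 75 mm tall, fixed to the bench. The pad is 20 mm from the lid's free front edge, 95 mm from the hinge, 89 mm above the bench when shut. x points to the hinge, z out of the top face; both tilt with the lid.
- narrow_hatch (a joint): Narrow hatch's hinge, rad: 0 latched shut, 0.5 sprung open. It has the same push-push latch as the wide hatch and is to stay shut.

How it is judged:
On the way:
1. the wide hatch has sprung fully open (value of joint wide_hatch above 0.4 rad), for 0.3 s.
At the end, for the whole second after the job is handed in: The wide hatch has sprung open once and is latched shut again by itself (hinge within 0.04 rad of 0, at rest), and the narrow hatch is still latched shut (within 0.04 rad of 0) (value of joint wide_hatch between -0.04 and 0.04 rad and velocity of joint wide_hatch between -0.05 and 0.05 rad/s and value of joint narrow_hatch between -0.04 and 0.04 rad); the robot touches nothing.
It fails at once if the narrow hatch was freed or opened (value of joint narrow_hatch above 0.1 rad).
It also fails if it takes over 40 s, if anything falls off the work surface, if the arm or the gripper's body presses on something with over 40 N, if the wrist force passes 120 N, or if a joint passes its speed limit or range.

## Working session

There is one attempt and no reset: what is moved stays moved. The work goes in short steps, Python scripts to look and compute and a tool call to move; the robot and the scene stay as the last step left them, time stands still between calls to the robot, and variables do not carry over. Pictures are saved under pics/ and viewed, and the job is handed in when it is done.

Besides the shell and the picture viewer there is one more tool, called after "Emit:" in YAML: its name, and indented under it one key for each argument. servo_tool: Moves the arm, as the interface text tells. Its arguments: {"type":"object","properties":{"plan":{"type":"array","items":{"type":"array","items":{"type":"number"}}},"squeeze":{"type":"number"}},"required":["plan"]}

```bash
mkdir -p pics; python3 - <<'E'
from workcell import bot
import cv2
for n in("side","top"):
    cv2.imwrite(f"pics/{n}0.png",bot.grab_frame(n)); c=bot.calibration(n); print(n,c)
print(bot.observe())
E
```

```text
side {'fx': 467.3702508880958, 'fy': 467.3702508880958, 'cx': 254.61850865139212, 'cy': 191.57651954732685, 'k1': -0.034221199258319575, 'T': array([[ 0.97393862, -0.17002377,  0.15011824,  0.42853468],
       [-0.22653604, -0.6965769 ,  0.68078047, -0.6703648 ],
       [-0.01117996, -0.69704558, -0.71693965,  0.85436734],
       [ 0.        ,  0.        ,  0.        ,  1.        ]])}
top {'fx': 432.5729903194371, 'fy': 432.5729903194371, 'cx': 261.03458383174024, 'cy': 197.16070334522493, 'k1': -0.07684244095177821, 'T': array([[-0.0036064 , -0.97894888,  0.2040737 ,  0.39484735],
       [-0.99998046,  0.0024882 , -0.0057357 , -0.0058251 ],
       [ 0.00510718, -0.2040904 , -0.97893872,  1.11201731],
       [ 0.        ,  0.        ,  0.        ,  1.        ]])}
{'clock': 0.1, 'qpos': array([ 1.08177395,  0.52195431, -0.03631406,  1.59993832,  0.02117732,
        1.02114301, -0.11279969]), 'qd': array([-1.17235617e-03, -8.78613449e-05,  1.45261954e-04, -9.42577792e-04,
        1.64398704e-03, -7.77217030e-04,  7.96868309e-04]), 'joint_efforts': array([ 6.05766210e-03, -9.28475404e+01,  1.98481701e+00, -3.70528901e+01,
        1.82205811e-02,  5.39571265e-03, -1.33290227e-04]), 'position': array([ 0.25400449, -0.57068475,  0.20358806]), 'tool_rot': array([-3.14053566e+00,  6.30209005e-05,  4.18788060e-01]), 'force': array([-0.33576837, -0.50678614,  1.16898425]), 'moment': array([-0.02576462,  0.03010023,  0.0322224 ]), 'grip_width': 0.08554801684640632}
```

View pics/side0.png

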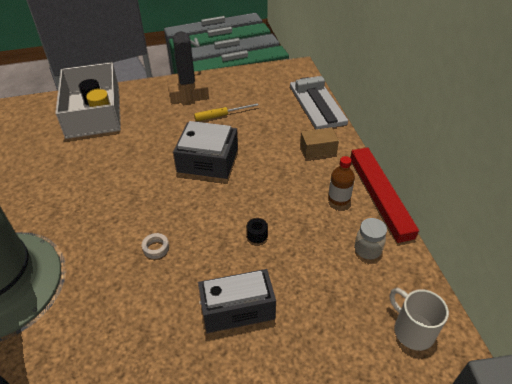

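View pics/top0.png

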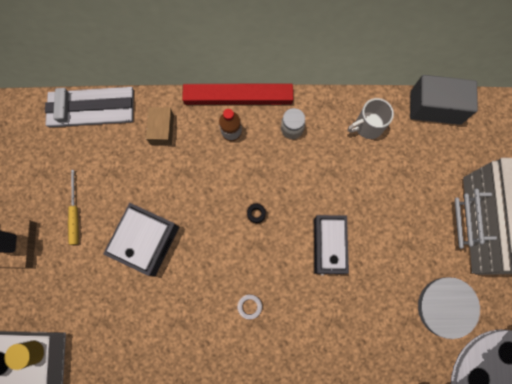

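The side view shows the wide hatch at about (207,150) with its pad at (190,133), and the narrow one at (237,298). In the top view the wide hatch is at (143,240) with its pad at (129,252), and the narrow one is at (332,243).

```bash
cat > h.py <<'E'
from workcell import bot
import cv2,numpy as np
def ray(n,uv):
    c=bot.calibration(n); K=np.array([[c['fx'],0,c['cx']],[0,c['fy'],c['cy']],[0,0,1]])
    p=cv2.undistortPoints(np.array([[uv]],float),K,np.array([c['k1'],0,0,0,0.]))[0,0]
    return c['T'][:3,3],c['T'][:3,:3]@np.array([p[0],p[1],1])
def onz(n,uv,z):
    o,d=ray(n,uv); return o+d*(z-o[2])/d[2]
def tri(a,b):
    (o,d),(p,e)=ray("top",a),ray("side",b)
    s=np.linalg.lstsq(np.c_[d,-e],p-o,rcond=None)[0]
    A,B=o+s[0]*d,p+s[1]*e; return (A+B)/2,np.linalg.norm(A-B)
def pad(img,uv,r=14,thr=60):
    u,v=uv; g=cv2.cvtColor(img,cv2.COLOR_BGR2GRAY)[v-r:v+r+1,u-r:u+r+1]
    n,l,s,c=cv2.connectedComponentsWithStats((g<thr).astype(np.uint8))
    return [(tuple(np.round(c[i]+[u-r,v-r],2)),int(s[i,4])) for i in range(1,n)]
E
python3 - <<'E'
from h import *
t=cv2.imread("pics/top0.png");s=cv2.imread("pics/side0.png")
for nm,a,b in(("wide",(129,252),(190,133)),("narrow",(334,259),(216,291))):
    A=pad(t,a,14,90);B=pad(s,b,12,90);print(nm,A,B)
    pa=min(A,key=lambda q:np.hypot(*(np.array(q[0])-a)))[0];pb=min(B,key=lambda q:np.hypot(*(np.array(q[0])-b)))[0]
    print(tri(pa,pb),onz("top",pa,.089),onz("side",pb,.089))
# lid contours
hsv=cv2.cvtColor(t,cv2.COLOR_BGR2HSV)
for lo in (110,130,150):
  m=((hsv[...,1]<50)&(hsv[...,2]>lo)).astype(np.uint8)
  for c in cv2.findContours(m,0,2)[0]:
    if cv2.contourArea(c)>600:
        (x,y),_,_=r=cv2.minAreaRect(c)
        if 180<y<290 and 90<x<350:
            P=np.array([onz("top",q,.087)[:2] for q in cv2.boxPoints(r)]);print(lo,r,P.round(4).tolist(),np.linalg.norm(P-np.roll(P,1,0),axis=1))
cv2.imwrite("pics/z.png",np.hstack([cv2.resize(t[190:290,90:190],(400,400)),cv2.resize(s[100:200,160:260],(400,400))]))
E
```

```text
wide [((np.float64(129.19), np.float64(252.36)), 47), ((np.float64(124.53), np.float64(262.03)), 68)] [((np.float64(182.73), np.float64(131.36)), 33), ((np.float64(199.0), np.float64(121.0)), 7), ((np.float64(190.28), np.float64(133.12)), 32)]
(array([0.47438875, 0.30020735, 0.09167   ]), np.float64(0.001420703698246329)) [0.47531114 0.30104038 0.089     ] [0.47383555 0.30351436 0.089     ]
narrow [((np.float64(334.67), np.float64(266.09)), 220), ((np.float64(333.53), np.float64(259.43)), 51)] [((np.float64(215.41), np.float64(290.43)), 88), ((np.float64(204.54), np.float64(296.89)), 28), ((np.float64(226.0), np.float64(302.75)), 8)]
(array([ 0.45739017, -0.18185838,  0.09036243]), np.float64(0.0006707368290690937)) [ 0.45780987 -0.18208639  0.089     ] [ 0.45710564 -0.18100934  0.089     ]
110 ((333.0, 244.0), (48.0, 24.0), 90.0) [[0.5522, -0.1555], [0.5519, -0.2135], [0.4377, -0.2089], [0.4381, -0.1522]] [0.11413004 0.05794422 0.11435968 0.05674315]
110 ((136.3293914794922, 238.00820922851562), (44.06362533569336, 49.68064498901367), 25.866357803344727) [[0.4791, 0.3587], [0.5873, 
[... 224 characters left out ...]
 -0.2117], [0.4385, -0.2103], [0.4374, -0.1546]] [0.11464456 0.05680007 0.11490237 0.05562081]
130 ((136.50001525878906, 238.00003051757812), (42.93250274658203, 49.64070510864258), 26.56505012512207) [[0.4795, 0.3574], [0.587, 0.3098], [0.54, 0.2141], [0.4346, 0.2628]] [0.10468085 0.11758899 0.10655708 0.11612837]
150 ((333.0, 243.5), (47.0, 22.0), 90.0) [[0.5522, -0.158], [0.5519, -0.2111], [0.44, -0.2066], [0.4404, -0.1546]] [0.11180535 0.05311501 0.11201164 0.05203549]
150 ((136.50001525878906, 238.00001525878906), (42.0380744934082, 48.746280670166016), 26.56505012512207) [[0.4799, 0.356], [0.5855, 0.3092], [0.5395, 0.2155], [0.436, 0.2634]] [0.10251413 0.1154526  0.10431813 0.11404823]
```

View pics/z.png

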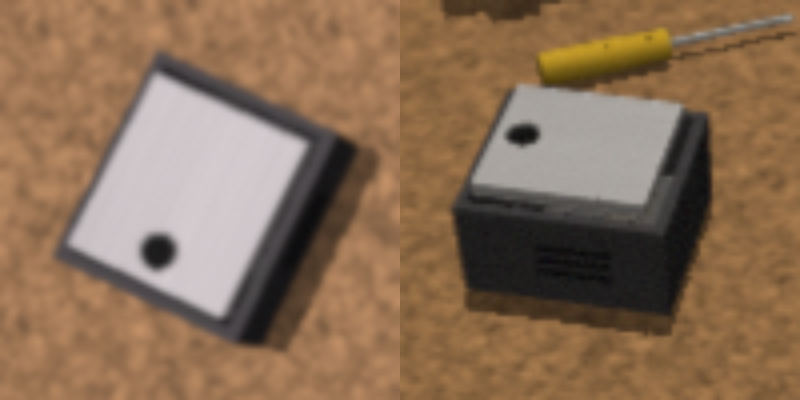

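The two views agree on the wide pad to about 2 mm: near (0.4747, 0.3015), height 0.0917 against 0.089. The lid measures 105–107 × 117 mm, and the hinge direction is about (0.91, −0.42). I'll travel there with the fingers shut.

Emit:
servo_tool:
  plan:
    - [20, 36, 2, 0.08, 1]
    - [40, 72, 4, 0.16, 1]
    - [60, 108, 6, 0.24, 1]
    - [80, 144, 8, 0.32, 1]
    - [100, 180, 10, 0.4, 1]
    - [120, 216, 12, 0.48, 1]
    - [140, 252, 14, 0.56, 1]
    - [160, 288, 16, 0.64, 1]
    - [180, 324, 18, 0.72, 1]
    - [200, 360, 20, 0.72, 1]
  squeeze: 30

```text
clock: 0.93
position: [0.4546, -0.2091, 0.2242]
tool_rot: [-3.142, 0.0, 1.144]
force: [1.5, -0.6, 0.2]
grip_width: -0.0
```

Emit:
servo_tool:
  plan:
    - [2, 40, 0, 0, 1]
    - [4, 80, 0, 0, 1]
    - [6, 120, 0, 0, 1]
    - [8, 160, 0, 0, 1]
    - [10, 200, 0, 0, 1]
    - [12, 240, 0, 0, 1]
    - [14, 280, 0, 0, 1]
    - [16, 320, 0, 0, 1]
    - [18, 360, 0, 0, 1]
    - [20, 400, 0, 0, 1]

```text
clock: 1.77
position: [0.4738, 0.1909, 0.2241]
tool_rot: [3.142, 0.0, 1.139]
force: [1.6, -0.1, 0.8]
grip_width: 0.0003
```

Emit:
servo_tool:
  plan:
    - [0, 40, 0, 0, 1]
    - [0, 80, -10, 0, 1]
    - [0, 110, -30, 0, 1]
    - [0, 110, -60, 0, 1]
    - [0, 110, -90, 0, 1]
    - [0, 110, -110, 0, 1]
    - [0, 110, -120, 0, 1]
    - [0, 110, -120, 0, 1]
    - [0, 110, -120, 0, 1]
    - [0, 110, -120, 0, 1]

```text
clock: 2.6
position: [0.4748, 0.2994, 0.1054]
tool_rot: [3.141, -0.001, 1.138]
force: [-0.6, -0.4, 0.2]
grip_width: 0.0001
```

```bash
python3 - <<'E'
from h import *
print(bot.observe())
t=bot.grab_frame("top");s=bot.grab_frame("side")
cv2.imwrite("pics/z2.png",np.hstack([cv2.resize(t[170:310,70:210],(400,400)),cv2.resize(s[60:200,130:270],(400,400))]))
E
```

```text
{'clock': 2.6, 'qpos': array([-0.32721966,  0.58353787, -0.4756724 ,  1.84133873,  0.35952196,
        0.80073765, -1.4210196 ]), 'qd': array([ 0.00238582, -0.00669212,  0.00095704, -0.00016064,  0.00248751,
       -0.00356714, -0.00066484]), 'joint_efforts': array([-2.73100315e-01, -8.61348009e+01, -7.62848318e+00, -2.86201680e+01,
        2.70234252e-02, -1.26449784e-02, -9.68816166e-03]), 'position': array([0.47480155, 0.29938453, 0.10543149]), 'tool_rot': array([ 3.14067235e+00, -1.48316840e-03,  1.13846846e+00]), 'force': array([-0.55446866, -0.39880864,  0.17562552]), 'moment': array([-0.00311665, -0.03679679,  0.01166432]), 'grip_width': 0.00011282980547545795}
```

View pics/z2.png

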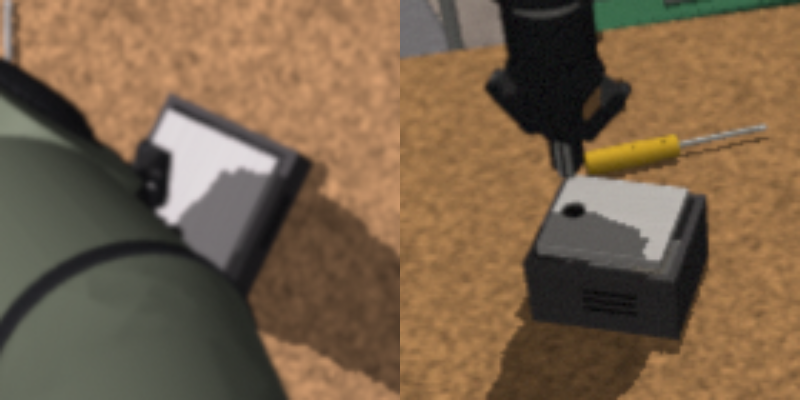

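```bash
python3 - <<'E'
from h import *
def proj(n,X):
    c=bot.calibration(n);K=np.array([[c['fx'],0,c['cx']],[0,c['fy'],c['cy']],[0,0,1]]);W=np.linalg.inv(c['T'])
    return cv2.projectPoints(np.array([X],float),cv2.Rodrigues(W[:3,:3])[0],W[:3,3],K,np.array([c['k1'],0,0,0,0.]))[0].ravel()
for X in((.4748,.2994,.1054),(.4748,.3015,.089)):
    p=proj("side",X);print(p,(p-[130,60])*400/140)
s=bot.grab_frame("side");cv2.imwrite("pics/z3.png",cv2.resize(s[90:160,150:230],(800,700),interpolation=0)[:600])
E
```

```text
[190.16939963 129.0409087 ] [171.91257036 197.25973914]
[190.74928639 133.53531259] [173.56938968 210.10089312]
```

View pics/z3.png

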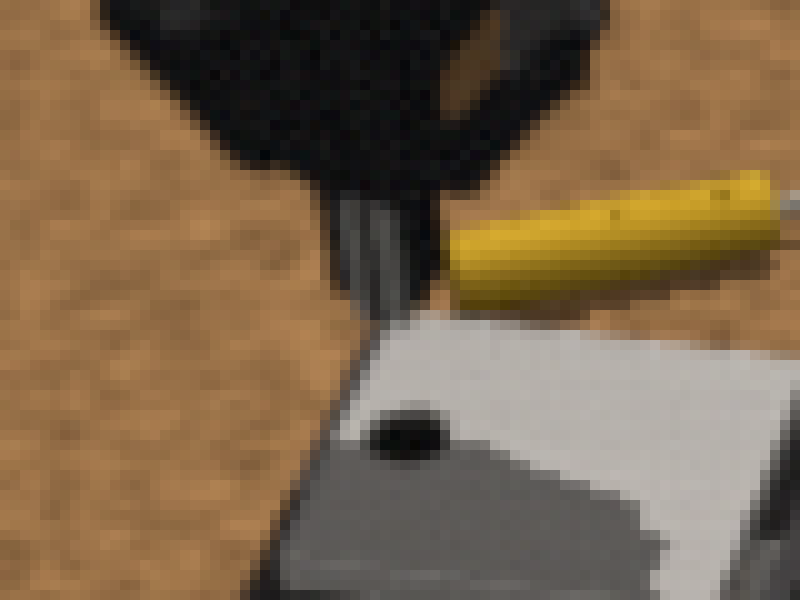

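The visible fingertip ends at about (189,122), but the reported TCP projects to (190,129). That is roughly 24 mm off, in z or in y. I'll descend to just above the pad and re-check the image and force before pressing.

Emit:
servo_tool:
  plan:
    - [0, 2, -2, 0, 1]
    - [0, 2, -5, 0, 1]
    - [0, 2, -8, 0, 1]
    - [0, 2, -11, 0, 1]
    - [0, 2, -12, 0, 1]
    - [0, 2, -12, 0, 1]
    - [0, 2, -12, 0, 1]
    - [0, 2, -12, 0, 1]
    - [0, 2, -12, 0, 1]
    - [0, 2, -12, 0, 1]

```text
clock: 3.58
position: [0.4742, 0.301, 0.0922]
tool_rot: [3.142, -0.0, 1.139]
force: [-0.3, 0.2, -1.2]
grip_width: 0.0003
```

```bash
python3 - <<'E'
from h import *
s=bot.grab_frame("side");cv2.imwrite("pics/z4.png",cv2.resize(s[90:150,150:230],(800,600),interpolation=0))
t=bot.grab_frame("top");cv2.imwrite("pics/t4.png",cv2.resize(t[150:300,50:250],(800,600)))
E
```

```text
(no output)
```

View pics/z4.png

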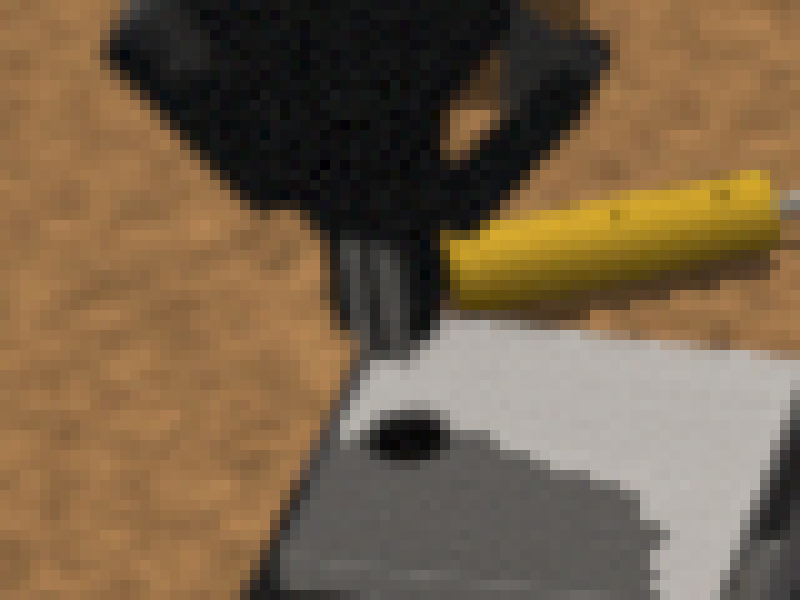

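View pics/t4.png

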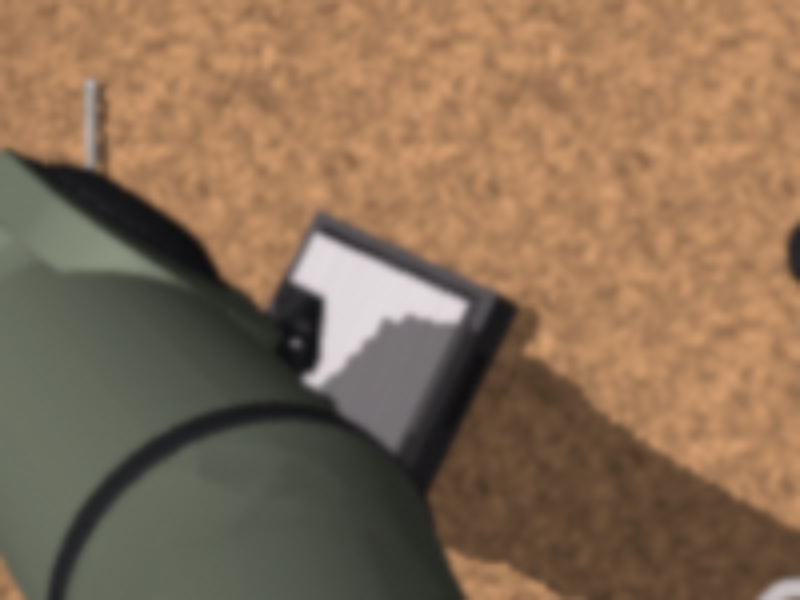

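```bash
python3 - <<'E'
from h import *
def proj(n,X):
    c=bot.calibration(n);K=np.array([[c['fx'],0,c['cx']],[0,c['fy'],c['cy']],[0,0,1]]);W=np.linalg.inv(c['T'])
    return cv2.projectPoints(np.array([X],float),cv2.Rodrigues(W[:3,:3])[0],W[:3,3],K,np.array([c['k1'],0,0,0,0.]))[0].ravel()
print(proj("side",(.4742,.301,.0922)))
for dy in(0,.027):
  for z in(.12,.15,.18):
    print(dy,z,[((proj("top",(.4742+.908*s,.301+dy-.418*s,z))-[50,150])*4).round().tolist() for s in(.03,.05,.07)])
for b,sc in((189,125.5),): 
  # where is the tip along its ray: at z .0922 / at x,y of TCP
  print(onz("side",(b,sc),.0922),onz("side",(b,sc),.115),onz("side",(b,sc),.119))
E
```

```text
[190.41258794 132.72214706]
0 0.12 [[325.0, 360.0], [341.0, 329.0], [357.0, 298.0]]
0 0.15 [[310.0, 354.0], [326.0, 322.0], [342.0, 290.0]]
0 0.18 [[293.0, 348.0], [310.0, 315.0], [327.0, 282.0]]
0.027 0.12 [[279.0, 360.0], [295.0, 329.0], [311.0, 298.0]]
0.027 0.15 [[262.0, 354.0], [279.0, 322.0], [295.0, 290.0]]
0.027 0.18 [[244.0, 348.0], [262.0, 315.0], [279.0, 282.0]]
[0.47458706 0.3322608  0.0922    ] [0.47320941 0.30226757 0.115     ] [0.47296772 0.2970056  0.119     ]
```

```bash
python3 - <<'E'
from h import *
for a in((125,230),(126,227),(125,235)):
  for b in((209,95),(207,93)):
    p,e=tri(a,b); d=p[:2]-[.4742,.301]; print(p.round(4),round(e,4),"along",d@[.908,-.418],"perp",d@[.418,.908])
E
```

```text
[0.5206 0.2745 0.216 ] 0.0169 along 0.05318516527846903 perp -0.004657555352781181
[0.5178 0.272  0.2242] 0.0135 along 0.05168934301448754 perp -0.00817035592447871
[0.5235 0.2722 0.2178] 0.0106 along 0.056801495078346004 perp -0.005572429625225204
[0.5206 0.2696 0.2261] 0.0072 along 0.055288141717729083 perp -0.009120703397745183
[0.5153 0.2737 0.2162] 0.0274 along 0.048693363657710466 perp -0.007609607414758944
[0.5125 0.2712 0.2243] 0.0238 along 0.04721814068764177 perp -0.01100245688228485
```

Triangulating the gripper knuckle puts the tool on the right line horizontally, with a perpendicular error under 1 cm. So any mismatch is in height. I'll press to 9 mm below shut by reported height and let force and image decide.

Emit:
servo_tool:
  plan:
    - [0, 0, -3, 0, 1]
    - [0, 0, -5, 0, 1]
    - [0, 0, -7, 0, 1]
    - [0, 0, -9, 0, 1]
    - [0, 0, -11, 0, 1]
    - [0, 0, -12, 0, 1]
    - [0, 0, -12, 0, 1]
    - [0, 0, -12, 0, 1]
    - [0, 0, -12, 0, 1]
    - [0, 0, -12, 0, 1]

```text
clock: 4.52
position: [0.4742, 0.3011, 0.0802]
tool_rot: [3.141, -0.0, 1.139]
force: [0.1, 0.1, -0.6]
grip_width: 0.0001
```

```bash
python3 - <<'E'
from h import *
print(bot.observe()['force'],bot.observe()['position'])
s=bot.grab_frame("side");cv2.imwrite("pics/z5.png",cv2.resize(s[90:150,150:230],(800,600),interpolation=0))
E
```

```text
[ 0.10611259  0.13219984 -0.62886825] [0.47419124 0.30106809 0.08020527]
```

View pics/z5.png

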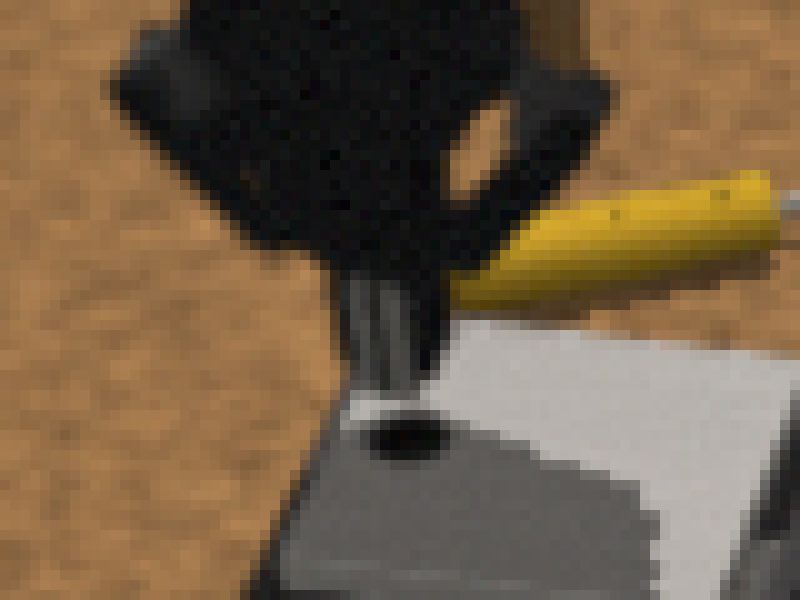

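No contact and no force, so the real fingertips sit about 22 mm above the reported TCP. Contact should then come at a reading near 0.067. I'll go down to just past that and check.

Emit:
servo_tool:
  plan:
    - [0, 0, -4, 0, 1]
    - [0, 0, -8, 0, 1]
    - [0, 0, -10, 0, 1]
    - [0, 0, -11, 0, 1]
    - [0, 0, -12, 0, 1]
    - [0, 0, -13, 0, 1]
    - [0, 0, -14, 0, 1]
    - [0, 0, -15, 0, 1]
    - [0, 0, -16, 0, 1]
    - [0, 0, -16, 0, 1]

```text
clock: 5.4
position: [0.4741, 0.3009, 0.0639]
tool_rot: [-3.142, 0.0, 1.139]
force: [0.5, -0.1, -0.1]
grip_width: 0.0001
```

```bash
python3 - <<'E'
from h import *
print(bot.observe()['force'],bot.observe()['position'])
s=bot.grab_frame("side");cv2.imwrite("pics/z6.png",cv2.resize(s[90:150,150:230],(800,600),interpolation=0))
print(bot.observe()['force'],bot.observe()['position'])
E
```

```text
[ 0.45806767 -0.07548525 -0.11696806] [0.47410703 0.30094894 0.06393559]
[ 1.02858154 -0.71595406 -0.59855485] [0.47410604 0.3009927  0.06403342]
```

View pics/z6.png

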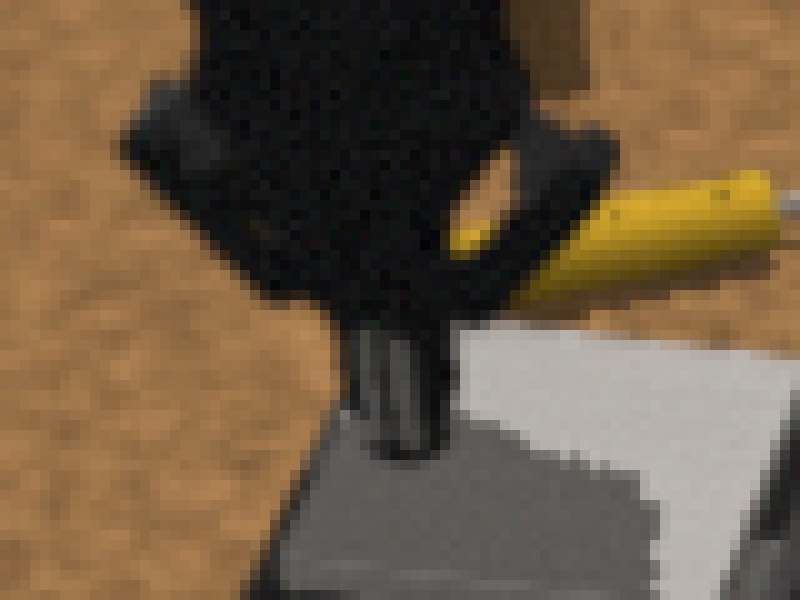

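Emit:
servo_tool:
  plan:
    - [0, 0, -1, 0, 1]
    - [0, 0, -2, 0, 1]
    - [0, 0, -3, 0, 1]
    - [0, 0, -4, 0, 1]
    - [0, 0, -5, 0, 1]
    - [0, 0, -6, 0, 1]
    - [0, 0, -6, 0, 1]
    - [0, 0, -6, 0, 1]
    - [0, 0, -6, 0, 1]
    - [0, 0, -6, 0, 1]

```text
clock: 6.28
position: [0.4742, 0.3011, 0.0582]
tool_rot: [3.142, -0.0, 1.139]
force: [-2.3, 1.0, 3.0]
grip_width: 0.0002
```

```bash
python3 - <<'E'
from h import *
for i in range(4):
  print(bot.observe()['force'],bot.observe()['position'])
  s=bot.grab_frame("side")
cv2.imwrite("pics/z7.png",cv2.resize(s[90:150,150:230],(800,600),interpolation=0))
E
```

```text
[-2.29168596  0.96669989  2.98869036] [0.47416236 0.30108564 0.05815333]
[-1.27879777  0.68182868  2.00952905] [0.47416046 0.30105963 0.0581465 ]
[-1.67393356  0.97568111  3.307736  ] [0.47415835 0.30107556 0.05817017]
[-1.44479229  1.82929131  2.42308275] [0.4741546  0.30108407 0.05812945]
```

View pics/z7.png

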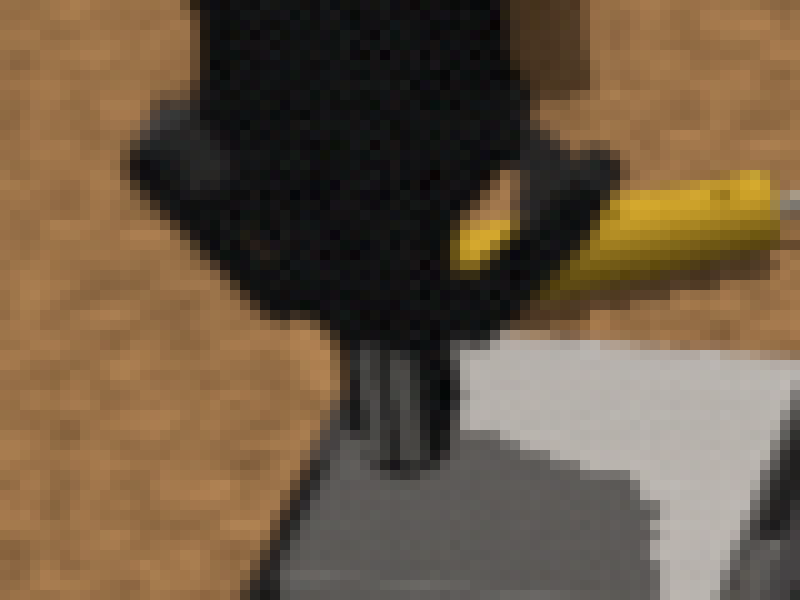

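Contact: about 2.7 N, and the lid is visibly going down. Pressing on toward the stop.

Emit:
servo_tool:
  plan:
    - [0, 0, -1, 0, 1]
    - [0, 0, -1, 0, 1]
    - [0, 0, -2, 0, 1]
    - [0, 0, -2, 0, 1]
    - [0, 0, -3, 0, 1]
    - [0, 0, -3, 0, 1]
    - [0, 0, -4, 0, 1]
    - [0, 0, -4, 0, 1]
    - [0, 0, -4, 0, 1]
    - [0, 0, -4, 0, 1]

```text
clock: 7.32
position: [0.4741, 0.301, 0.0541]
tool_rot: [-3.142, -0.0, 1.139]
force: [-2.0, 0.9, 3.2]
grip_width: -0.0001
```

```bash
python3 - <<'E'
from h import *
for i in range(2):
  print(bot.observe()['force'],bot.observe()['position'])
  s=bot.grab_frame("side")
cv2.imwrite("pics/z8.png",cv2.resize(s[90:150,150:230],(800,600),interpolation=0))
E
```

```text
[-1.96358355  0.85594666  3.24197507] [0.4741064  0.30103363 0.05409365]
[-1.74790109  1.62583911  2.98692578] [0.474126   0.30103475 0.05411933]
```

View pics/z8.png

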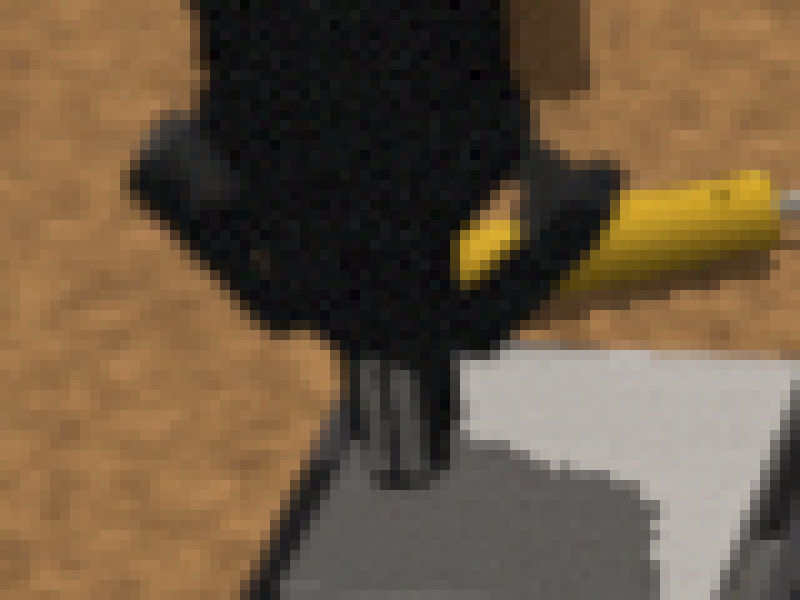

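Emit:
servo_tool:
  plan:
    - [0, 0, -0.5, 0, 1]
    - [0, 0, -0.5, 0, 1]
    - [0, 0, -1, 0, 1]
    - [0, 0, -1, 0, 1]
    - [0, 0, -1.5, 0, 1]
    - [0, 0, -1.5, 0, 1]
    - [0, 0, -2, 0, 1]
    - [0, 0, -2, 0, 1]
    - [0, 0, -2, 0, 1]
    - [0, 0, -2, 0, 1]

```text
clock: 8.25
position: [0.4741, 0.301, 0.0521]
tool_rot: [-3.142, -0.0, 1.139]
force: [-1.9, 1.9, 3.1]
grip_width: 0.0001
```

Emit:
servo_tool:
  plan:
    - [0, 0, -0.5, 0, 1]
    - [0, 0, -0.5, 0, 1]
    - [0, 0, -1, 0, 1]
    - [0, 0, -1, 0, 1]
    - [0, 0, -1.5, 0, 1]
    - [0, 0, -1.5, 0, 1]
    - [0, 0, -2, 0, 1]
    - [0, 0, -2, 0, 1]
    - [0, 0, -2, 0, 1]
    - [0, 0, -2, 0, 1]

```text
clock: 9.08
position: [0.4744, 0.3012, 0.0513]
tool_rot: [3.141, -0.001, 1.139]
force: [-8.4, -3.1, 27.7]
grip_width: 0.0004
```

Hard stop found at a reading of about 0.0515, 27.7 N, so shut contact is near 0.0615. Releasing straight up, quickly.

Emit:
servo_tool:
  plan:
    - [0, 0, 30, 0, 1]
    - [0, 0, 70, 0, 1]
    - [0, 0, 110, 0, 1]
    - [0, 0, 130, 0, 1]
    - [0, 0, 130, 0, 1]
    - [0, 0, 130, 0, 1]
    - [0, 0, 130, 0, 1]
    - [0, 0, 130, 0, 1]
    - [0, 0, 130, 0, 1]
    - [0, 0, 130, 0, 1]

```text
clock: 9.92
position: [0.4738, 0.3008, 0.1793]
tool_rot: [-3.141, 0.001, 1.139]
force: [-1.0, 0.1, 1.4]
grip_width: 0.0001
```

```bash
python3 - <<'E'
from h import *
print(bot.observe()['force'],bot.observe()['position'])
s=bot.grab_frame("side")
cv2.imwrite("pics/z9.png",cv2.resize(s[60:180,130:290],(800,600),interpolation=0))
E
```

```text
[-0.9935138   0.10625456  1.39739323] [0.47383892 0.30079664 0.1792503 ]
```

View pics/z9.png

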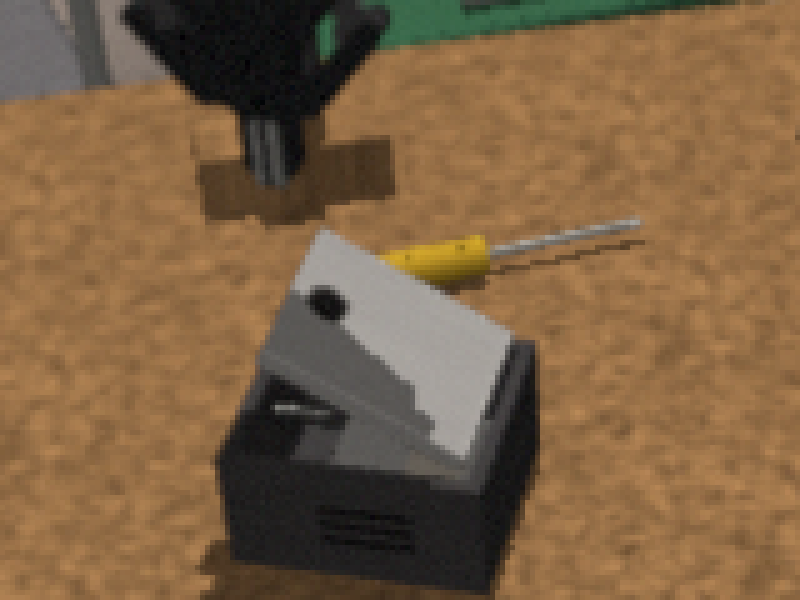

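The lid has sprung fully open, with its pad at zoomed (327,302), well above the dock. Now I'll press straight down at the same place, 3 mm toward the hinge to keep clear of the lid's edge.

Emit:
servo_tool:
  plan:
    - [3, -1, -20, 0, 1]
    - [3, -1, -45, 0, 1]
    - [3, -1, -60, 0, 1]
    - [3, -1, -70, 0, 1]
    - [3, -1, -80, 0, 1]
    - [3, -1, -90, 0, 1]
    - [3, -1, -98, 0, 1]
    - [3, -1, -104, 0, 1]
    - [3, -1, -110, 0, 1]
    - [3, -1, -115, 0, 1]

```text
clock: 10.8
position: [0.4771, 0.3003, 0.0648]
tool_rot: [-3.142, -0.0, 1.139]
force: [-1.8, 0.5, 2.2]
grip_width: 0.0
```

```bash
python3 - <<'E'
from h import *
print(bot.observe()['force'],bot.observe()['position'])
s=bot.grab_frame("side")
cv2.imwrite("pics/z10.png",cv2.resize(s[60:180,130:290],(800,600),interpolation=0))
E
```

```text
[-1.76658762  0.53511182  2.21778413] [0.47711919 0.30029157 0.06482666]
```

View pics/z10.png

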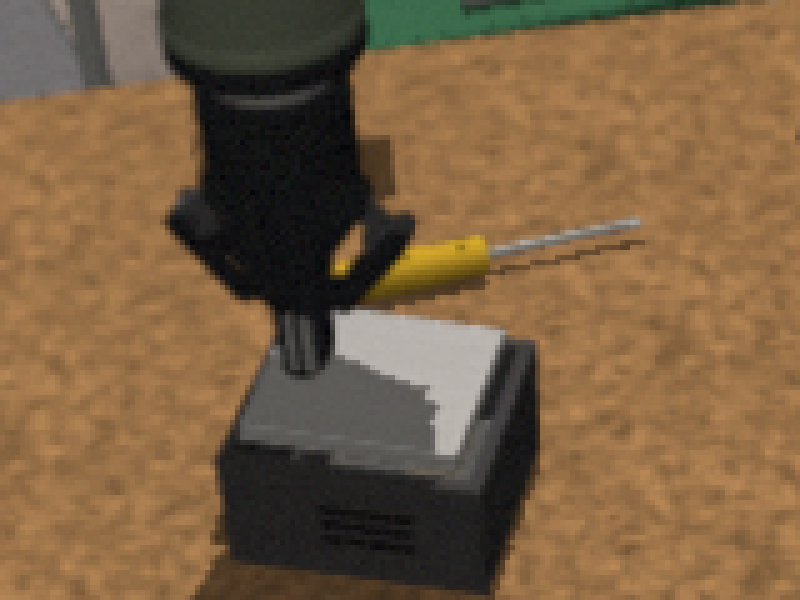

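The lid is nearly closed at 2 N. Pressing to the stop.

Emit:
servo_tool:
  plan:
    - [0, 0, -3, 0, 1]
    - [0, 0, -6, 0, 1]
    - [0, 0, -8, 0, 1]
    - [0, 0, -10, 0, 1]
    - [0, 0, -11, 0, 1]
    - [0, 0, -12, 0, 1]
    - [0, 0, -13, 0, 1]
    - [0, 0, -13.5, 0, 1]
    - [0, 0, -13.5, 0, 1]
    - [0, 0, -13.5, 0, 1]

```text
clock: 11.68
position: [0.4772, 0.3002, 0.0521]
tool_rot: [3.141, -0.0, 1.139]
force: [-4.4, 1.0, 11.4]
grip_width: -0.0002
```

The force has risen to 11 N, so the lid is on the stop. Releasing.

Emit:
servo_tool:
  plan:
    - [0, 0, 15, 0, 1]
    - [0, 0, 50, 0, 1]
    - [0, 0, 90, 0, 1]
    - [0, 0, 130, 0, 1]
    - [0, 0, 140, 0, 1]
    - [0, 0, 140, 0, 1]
    - [0, 0, 140, 0, 1]
    - [0, 0, 140, 0, 1]
    - [0, 0, 140, 0, 1]
    - [0, 0, 140, 0, 1]

```text
clock: 12.52
position: [0.4768, 0.2997, 0.1905]
tool_rot: [-3.141, 0.001, 1.139]
force: [-0.0, -0.5, -0.4]
grip_width: -0.0
```

```bash
python3 - <<'E'
from h import *
print(bot.observe()['force'],bot.observe()['position'])
s=bot.grab_frame("side");cv2.imwrite("pics/side11.png",s)
B=pad(s,(190,133),12,90);print(B); print("start", pad(cv2.imread("pics/side0.png"),(190,133),12,90))
E
```

```text
[-0.03736836 -0.49038013 -0.41899831] [0.47678393 0.29972361 0.19054291]
[((np.float64(199.0), np.float64(121.0)), 7), ((np.float64(188.9), np.float64(140.16)), 164), ((np.float64(190.39), np.float64(133.16)), 31)]
start [((np.float64(182.73), np.float64(131.36)), 33), ((np.float64(199.0), np.float64(121.0)), 7), ((np.float64(190.28), np.float64(133.12)), 32)]
```

View pics/side11.png

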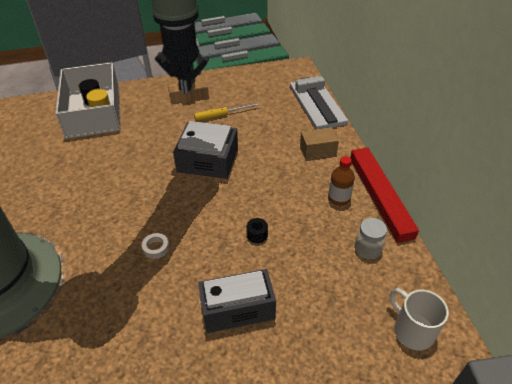

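The wide pad is back at (190.4,133.2), against (190.3,133.1) at the start, so the lid is latched shut. The narrow hatch at (237,298) looks unchanged, and the arm is clear with about 0.6 N on it. Handing in.

```bash
python3 -c "
from workcell import bot
print(bot.job_done())"
```

```text
the job is handed in; nothing more can be done
None
```

The wide hatch was pressed once and sprang fully open. I then pressed it down again and it stayed latched shut. I handed the job in at about 12.6 s.

- **Wide hatch:** I pressed at its pad until it met the hard stop (27.7 N) and released it; the side view showed the lid up. The second press went straight down, 3 mm toward the hinge, to the stop at about 11 N. Afterwards the pad was within 0.2 px of its starting position in the side view.
- **Narrow hatch:** it was never touched and looks unchanged in the side view.
- **Clearance:** the tool was well above everything at hand-in, with about 0.6 N (noise level) on it.

**Height mismatch:** the fingertips did not touch where the reported tool height said they should. The pad was met about 27 mm lower than reported; the side view had suggested 22 to 24 mm. I therefore found the contact by going down in small steps with force and picture checks, and set the press depth from the hard stop.

I did not measure the hinge angles directly. "Fully open" and "latched" are read from the side pictures.

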